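# Hang the clipped lids on the notched hook inside the cabinet

## Robot

A 7-joint arm with a two-finger parallel gripper is mounted at the origin on the work surface. World frame = base frame: x ahead of the robot, y to its left, z up, the work surface at z = 0. Lengths are in m, angles in degrees, forces in N, time in s.
With the tool pointing down it reaches from about 0.425 to 0.875 m from the base axis. Payload 4.7 kg.
Tool frame: the origin (TCP) lies at the very end of the fingers, on their centre line; the grasp point (between the pads) lies 19 mm behind it; z points along the fingers, y is the line along which they close (so a half turn about z gives the same grasp; the last joint's range is limited). The gripper opens to 87 mm and grips with 3 to 60 N. Pads are 19 mm wide; open, the fingers measure 117 mm over their backs; the gripper's body (75 mm by 190 mm) begins 51 mm behind the grasp point.
Start: joints at [-66.457, 18.392, -4.016, 83.108, 1.295, 78.541, -3.26], TCP at [0.251, 0.6, 0.223] pointing down, gripper open.
Joint ranges: [-163.93, 163.93], [-17.29, 119.83], [-79.2, 71.16], [3.27, 140.29], [-89.18, 269.18], [5.43, 117.66], [-154.24, 154.24]. Speed limits (degrees/s): [147.25, 147.25, 180, 180, 180, 180, 180].

## Interface

Orientations are given as [roll, pitch, yaw] about the fixed x, y, z axes, in that order (R = Rz(yaw) Ry(pitch) Rx(roll)).
In Python, from cell import telemetry, cams, env gives the robot as it stands.
- The arm moves only by the tool arm_command, never from a script. Its argument "series" is text: rows parted by semicolons, each of 5 numbers parted by spaces: the shift along the tool's x, y, z in mm, then the turn about the tool's z in rad, then the closure in counts, from 0 (fully open) to 255 (shut). A call has 1 to 20 rows; each row shifts and turns the commanded pose from where the row before left it, along the tool's axes as they then stand; what a row does not reach is not made up. A row lasts 1/12 s, in which the tool goes at most 41.7 mm and 7.16 degrees, less where a joint would pass 70% of its speed; a pose out of reach is approached as far as the arm can. A call is refused whole if a number of a shift passes 41.7 or a number of a turn 0.125, either way. A call with a gripper value outside its range is refused whole. The fingers move at their own pace and stop on an object; "squeeze" is the grip in N (left out, the last holds). Time passes only in rows, so rows that do not move let the fingers close. It gives the time, the measured TCP pose, the force, the opening and the grip force at its end, in the units of the state.
- telemetry.get_obs(): the state, without advancing time (a new reading comes with each control period).
- cams.read_camera(name): name is "side" or "top" or "wrist"; returns the picture (480x640x3 uint8, blue, green, red); there is no depth.
- cams.calibration(name): a dict with "K" (3x3 intrinsics, pixels), "origin" and "rotation" of the camera in the world; the wrist camera has in their place "hand_eye" (4x4, takes a point from camera to tool coordinates, whose origin is the TCP and whose axes are the flange's). Camera axes: x right, y down, z forward; pixel columns grow to the right and rows downward; lengths in m; the calibration is good to about 2 mm. A picture is of the moment at which its call begins: read the wrist's pose just before it. calibration takes no time and is no camera call.
- env.sign_off(): hands the job in; it is judged then, once.
The state is a dict: "time_s": time; "qpos": joint angles; "joint_velocities": joint speeds; "effort": joint torques, N m; "tool_pos": TCP position; "tool_rot": TCP orientation; "force": force on the tool from outside, world axes, zero at the start; "wrist_torque": the same for the moment, N m; "grip_width": finger opening in m; "grasp_force": force on a finger pad.
Only numpy, scipy, OpenCV 4.12 (cv2) and the standard library are available. Lean on these libraries where they do the work, as an engineer would, in place of code of your own. Each camera call takes 0.05 s, during which the arm holds its last target. There are 200 camera calls.

## Task

Take the clipped stack of lids out of its rack, lower it through the narrow opening in the top of the green cabinet without touching the yellow frame or cover, and hang it by its claw in the notch of the hook plate inside, with the claw towards the cabinet's far side (+x). Feel for the notch with light pressure, never force it, and let go only when the claw has dropped fully home in the notch. Leave everything else on the bench where it stands.

Things in the scene. Friction and masses are not known exactly. Their poses are not given: they have to be found in the camera images.
- lids: The clipped stack, one rigid part of 130 to 250 g: three plastic lids (red, white, blue) on edge, a black and steel spring clip pinching them at the top. Origin: centre of its underside, z up. Sizes in mm in its frame: lids x -8..8, y -36..36, z 0..75; clip jaws x -12..12, y -13..13, z 60..82. Starts upright in the rack; its axes are the rack's.
- lids_grip (a point): Where to grip the stack: on the clip's black grip, 108 mm above the stack's origin, axes as the stack's. The grip is 26 mm wide along y (take it across y), 16 mm along x, and spans z 75..122 mm above the stack's underside.
- lids_claw (a point): Middle of the underside of the clip's steel claw arm, at x 20, z 84 mm in the stack's frame. The arm is 12 mm wide (y), 8 mm thick, spans x 8..34; its end (x 28..34) turns down to z 66, leaving a 16 mm gap (x 12..28) between jaw and claw end for the hook plate.
- rack: Wooden drying rack, fixed, 100 x 100 mm, origin centre of underside. The stack stands in its 21 mm slot (along y), underside 12 mm above the bench. The slats reach 44 mm above the bench: lift the stack straight up.
- cabinet: Green utensil cabinet, fixed, 190 (x) x 240 (y) x 170 mm high, maybe yawed, origin centre of underside, z up; inner floor at z 10. Stack hung home: claw towards cabinet +x, stack origin near cabinet x -40, z 36..38 mm (14 lower than riding on the plate's edge), clip top 10 mm below the cabinet's top. Let go, it may swing up to 8 degrees until the lids lean on the plate.
- opening (a point): Centre of the narrow opening in the cabinet's top, at the top surface (cabinet x -31, y 0, z 170 mm); axes as the cabinet's. The opening is 78 mm along x (cabinet x -70..8) and 184 mm along y (-92..92).
- hook_line (a point): Point fixed in the cabinet at x -20, y 0, z 136 mm, on the hook plate's top edge line. The hook is an upright steel plate 6 mm thick (x), 128 long (y), z 56..136, with one notch mid-length in its top edge: 16 mm wide (y), 14 deep. Plate and notch sit up to 26 mm either way along y, unmeasured: look or feel. Firm sideways, sprung downwards: 1 mm per 1.5 N, at most 10 mm.
- hatch: The cabinet's top: yellow frame round the opening, 15 mm thick, top 170 mm above the bench, and a plywood cover slid back on its far side, whose low steel pull reaches 175 mm. Origin and axes are the cabinet's. Must not be touched.
- pot: Stainless pot, 170 mm wide, 110 high; origin centre of underside. To be left alone.
- bowl: White ceramic bowl, 140 mm wide, 60 high; origin centre of underside. To be left alone.
- shaker: Glass salt shaker with steel top, 42 mm wide, 85 high; origin centre of underside. To be left alone.
- mitad_knob: Turned wooden knob of the mitad cover, 52 mm wide, 52 high, standing loose on the bench; origin centre of underside. To be left alone.
- cup: Small blue ceramic cup, 70 mm wide, 70 high; origin centre of underside. To be left alone.
Things that resemble listed ones, but are neither listed nor needed, are in the scene too. Of the things that look like the rack, the largest one is meant.

How it is judged (in metres and radians):
On the way, in this order (a step that is already met when the one before it is completed fails the run):
1. the stack is lifted clear of its rack (z of lids in the frame of rack above 0.07 m), for 0.1 s.
2. the stack sits fully home in the notch while the gripper still holds it (x of lids in the frame of cabinet between -0.055 and -0.02 m and y of lids in the frame of cabinet between -0.036 and 0.036 m and z of lids in the frame of cabinet between 0.024 and 0.044 m and angle between lids's own z axis and vertical below 0.25 rad and contact force between the fingers and lids above 0.5 N), for 0.1 s.
At the end, for the whole second after the job is handed in: The stack hangs at rest from the hook plate, released: its origin 24 to 44 mm above the bench (in the notch, not on the plate's edge), at cabinet x -55 to -20 and y -36 to 36 mm, and within 0.25 rad of upright (x of lids in the frame of cabinet between -0.055 and -0.02 m and y of lids in the frame of cabinet between -0.036 and 0.036 m and z of lids in the frame of cabinet between 0.024 and 0.044 m and angle between lids's own z axis and vertical below 0.25 rad and contact force between lids and cabinet above 0.5 N and linear speed of lids below 0.03 m/s and contact force between the fingers and lids below 0.05 N); the robot touches nothing.
It fails at once if the frame round the opening or the cover is touched (over 1 N) (contact force between hatch and anything else above 1 N).
It fails at once if the stack is forced against the hook or cabinet (over 20 N) (contact force between lids and cabinet above 20 N).
It fails at once if a bystander is moved by more than 20 mm (distance of any of pot, bowl, shaker, mitad_knob, cup from where it was at the start of the episode above 0.02 m).
It also fails if it takes over 72 s, if anything falls off the work surface, if the arm or the gripper's body presses on something with over 40 N, if the wrist force passes 120 N, or if a joint passes its speed limit or range.

## Working session

There is one attempt and no reset: what is moved stays moved. The work goes in short steps, Python scripts to look and compute and a tool call to move; the robot and the scene stay as the last step left them, time stands still between calls to the robot, and variables do not carry over. Pictures are saved under pics/ and viewed, at most 10 in all, crops included, and the job is handed in when it is done.

Besides the shell and the picture viewer there is one more tool, called after ">>>" by a JSON object that holds its "api" and its "payload". arm_command: Moves the arm, as the interface text tells. Its arguments: {"type":"object","properties":{"series":{"type":"string"},"squeeze":{"type":"number"}},"required":["series"]}

```bash
mkdir -p pics; python3 - <<'E'
from cell import telemetry,cams
import cv2,numpy as np
o=telemetry.get_obs();print({k:np.round(v,3).tolist() for k,v in o.items()})
for n in("top","side"):
    cv2.imwrite(f"pics/{n}0.png",cams.read_camera(n));c=cams.calibration(n);print(n,{k:np.round(v,4).tolist() for k,v in c.items()})
print(cams.calibration("wrist"))
E
```

```text
{'time_s': 0.0, 'qpos': [-66.457, 18.438, -4.017, 83.174, 1.295, 78.542, -3.261], 'joint_velocities': [0.004, 0.102, -0.001, -0.005, -0.003, 0.112, -0.014], 'effort': [-0.0, -49.129, -0.404, -31.254, -0.064, 0.043, 0.0], 'tool_pos': [0.251, 0.599, 0.221], 'tool_rot': [-179.892, 0.005, 157.267], 'force': [0.238, -0.882, 0.095], 'wrist_torque': [0.003, -0.019, 0.044], 'grasp_force': 0.0, 'grip_width': 0.087}
top {'K': [[471.7085, 0.0, 314.8947], [0.0, 471.7085, 232.1639], [0.0, 0.0, 1.0]], 'origin': [0.3836, 0.0354, 1.2179], 'rotation': [-172.2255, -0.9811, -88.6284]}
side {'K': [[439.0167, 0.0, 315.5583], [0.0, 439.0167, 242.9249], [0.0, 0.0, 1.0]], 'origin': [0.3347, -0.561, 0.8875], 'rotation': [-140.4149, 0.6289, -19.6496]}
{'K': array([[389.01854157,   0.        , 321.66274977],
       [  0.        , 389.01854157, 229.38371319],
       [  0.        ,   0.        ,   1.        ]]), 'hand_eye': array([[-9.07283142e-04, -9.62841865e-01, -2.70064288e-01,
         7.47709225e-02],
       [ 9.99999565e-01, -8.14667883e-04, -4.55026484e-04,
         6.38157791e-04],
       [ 2.18105847e-04, -2.70064583e-01,  9.62842185e-01,
        -1.62544677e-01],
       [ 0.00000000e+00,  0.00000000e+00,  0.00000000e+00,
         1.00000000e+00]])}
```

View pics/top0.png

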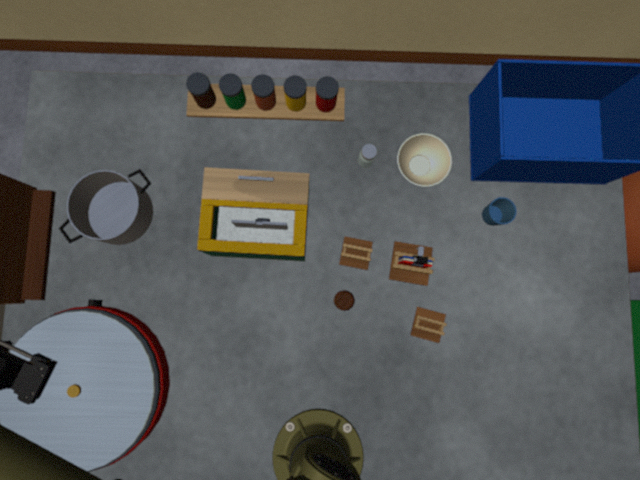

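View pics/side0.png

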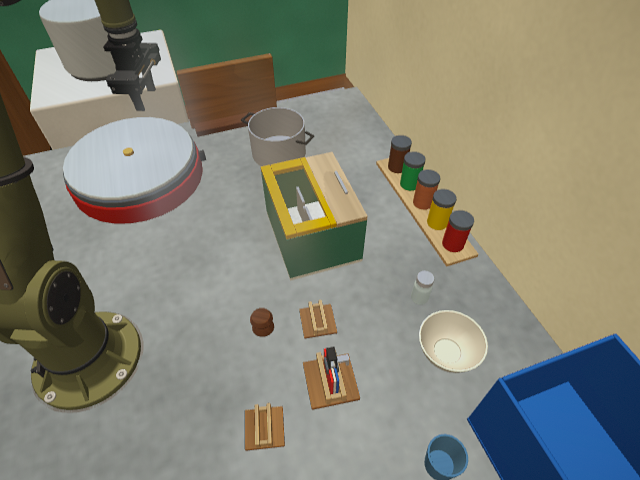

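The top view shows three rack-like things, at about (356,253), (411,262) and (429,324). The middle one is the largest and holds the stack, with its claw pointing image-up (+x). The cabinet opening is at about (254,227), with the plate and its notch visible inside. I'll confirm both in one enlarged crop.

```bash
python3 - <<'E'
import cv2,numpy as np
t=cv2.imread("pics/top0.png");s=cv2.imread("pics/side0.png")
z=lambda im,x,y,w,h:cv2.resize(im[y:y+h,x:x+w],(400,300),interpolation=cv2.INTER_CUBIC)
a=np.vstack([np.hstack([z(t,190,160,128,96),z(t,375,222,80,60)]),np.hstack([z(s,250,145,128,96),z(s,285,340,100,75)])])
cv2.imwrite("pics/crop1.png",a)
E
```

```text
(no output)
```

View pics/crop1.png

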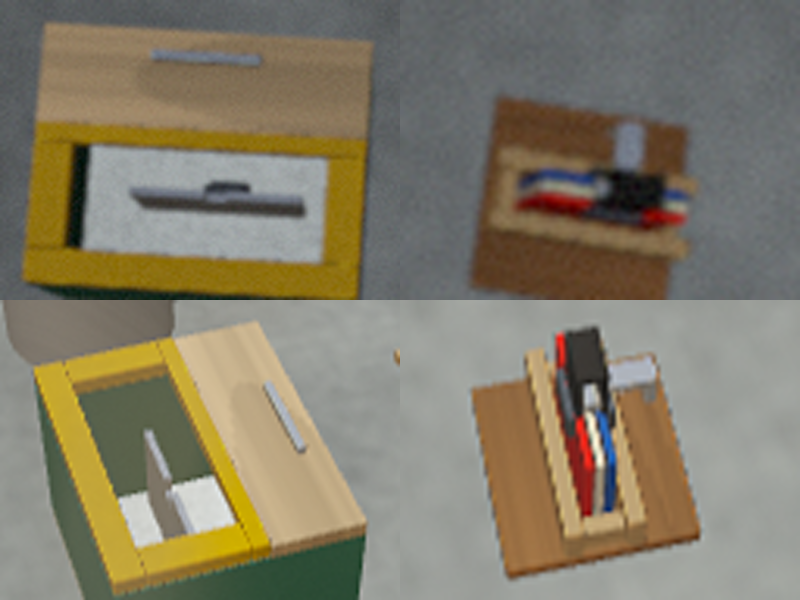

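The crop confirms it: the big board with the stack is the rack, with the claw on the +x side. The cabinet's long side runs along the image horizontal, slightly yawed. The plate's top edge runs between crop pixels (132,190) and (303,200), with something notch-like at about (228,190). Now I'll fit both poses.

```bash
cat > h.py <<'E'
import numpy as np,cv2
from scipy.spatial.transform import Rotation as R
from scipy.optimize import least_squares
from cell import telemetry,cams
def cam(n,obs=None):
    c=cams.calibration(n)
    if n!="wrist": return c["K"],R.from_euler("xyz",c["rotation"],degrees=True).as_matrix(),np.array(c["origin"])
    Rt=R.from_euler("xyz",obs["tool_rot"],degrees=True).as_matrix();H=c["hand_eye"]
    return c["K"],Rt@H[:3,:3],np.array(obs["tool_pos"])+Rt@H[:3,3]
def proj(c,P):
    K,r,o=c;p=(np.atleast_2d(P)-o)@r@K.T;return p[:,:2]/p[:,2:]
def ray(c,uv,z):
    K,r,o=c;d=r@np.linalg.solve(K,[*uv,1]);return o+d*(z-o[2])/d[2]
def place(p,L):
    c,s=np.cos(p[2]),np.sin(p[2]);L=np.array(L,float);return np.c_[p[0]+c*L[:,0]-s*L[:,1],p[1]+s*L[:,0]+c*L[:,1],L[:,2]]
def fit(obs,x0):  # obs: list of (cam,local pts,pixels)
    f=lambda p:np.concatenate([(proj(c,place(p,L))-px).ravel() for c,L,px in obs])
    r=least_squares(f,x0,loss="soft_l1");return r.x,f(r.x).reshape(-1,2).round(1)
E
python3 - <<'E'
from h import *
t,s=cam("top"),cam("side")
def sq(a,b,z): return np.array([[a,b,z],[a,-b,z],[-a,-b,z],[-a,b,z]])
pt=[(204.4,167),(309.4,172.8),(304.6,255.4),(197,250.6)];ps=[(333.2,152),(367.4,217),(286.8,238.4),(260.6,166.8)]
for p in pt: print("cab top",ray(t,p,.17).round(4))
for p in ps: print("cab side",ray(s,p,.17).round(4))
C,e=fit([(t,sq(.095,.12,.17),pt),(s,sq(.095,.12,.17),ps)],[.45,.17,0]);print("cab",C,np.degrees(C[2]),e.tolist())
pt=[(394.6,241.4),(433,247.6),(428.6,281.6),(389,279.6)];ps=[(348.75,353),(360,400),(312.5,409.5),(302.5,362)]
for z in(0.006,.012):
    C2,e=fit([(t,sq(.05,.05,z),pt),(s,sq(.05,.05,z),ps)],[.35,-.15,0]);print("rack",z,C2,np.degrees(C2[2]),e.tolist())
print("grip px",proj(t,place(C2,[[0,0,.134],[20e-3,0,.104]])),proj(s,place(C2,[[0,0,.134],[.02,0,.104]])))
for p in[(190+132/3.125,160+190/3.125),(190+303/3.125,160+200/3.125),(190+205/3.125,160+188/3.125),(190+250/3.125,160+190/3.125)]:
    w=ray(t,p,.136)[:2]-C[:2];c,sn=np.cos(C[2]),np.sin(C[2]);print("plate loc",c*w[0]+sn*w[1],-sn*w[0]+c*w[1])
E
```

```text
cab top [0.6701 0.276  0.17  ]
cab top [0.6634 0.0367 0.17  ]
cab top [0.4743 0.0426 0.17  ]
cab top [0.4789 0.2817 0.17  ]
cab side [0.6706 0.269  0.17  ]
cab side [0.6603 0.0311 0.17  ]
cab side [0.4732 0.0335 0.17  ]
cab side [0.4812 0.2782 0.17  ]
cab [ 0.57195128  0.15770273 -0.02887729] -1.6545468135301433 [[0.5, -0.1], [0.8, 0.0], [0.9, 0.4], [0.6, -0.7], [-0.9, -1.4], [0.6, -1.6], [-0.8, -2.4], [-0.5, -0.5]]
rack 0.006 [ 0.47604392 -0.23067102 -0.13940505] -7.98732082596799 [[-0.2, -0.7], [-0.5, -0.6], [-1.2, 3.7], [-0.1, -0.7], [-0.4, 1.1], [0.7, -0.5], [-0.5, 0.4], [0.2, 1.2]]
rack 0.012 [ 0.47537112 -0.23125086 -0.13777802] -7.894099118247847 [[0.4, -0.6], [0.3, -0.6], [-0.3, 3.9], [0.6, -0.4], [-0.5, 0.2], [0.8, -1.3], [-0.8, -0.3], [-0.1, 0.4]]
grip px [[423.18313879 259.2849275 ]
 [421.19009661 251.98962582]] [[331.78746066 353.79553604]
 [341.76960026 358.7359703 ]]
plate loc -0.020251017635428487 0.05419603345911037
plate loc -0.02071646632978677 -0.07267697154505516
plate loc -0.015753216168180324 0.00039565826279779997
plate loc -0.015400880899239817 -0.032984362869107844
```

The cabinet fit agrees across both cameras: plate at local x -0.020 and 127 mm long, both as specified. The rack fits too, with the clip predicted at (423,259) and seen at about (422,259). Next I'll go over the cabinet for a wrist view of the notch.

>>> {"api": "arm_command", "payload": {"series": "0 0 0 -0.123 0;0 0 0 -0.123 0;0 0 0 -0.122 0;-20 -29.5 -8.7 0 0;-20 -29.5 -8.7 0 0;-20 -29.5 -8.7 0 0;-20 -29.5 -8.7 0 0;-20 -29.5 -8.7 0 0;-20 -29.5 -8.7 0 0;-20 -29.5 -8.7 0 0;-20 -29.5 -8.7 0 0;-20 -29.5 -8.7 0 0;-20 -29.5 -8.7 0 0;-20 -29.5 -8.7 0 0;-20 -29.5 -8.7 0 0;-20 -29.5 -8.7 0 0;-20 -29.5 -8.7 0 0;-20 -29.5 -8.7 0 0;0 0 0 0 0;0 0 0 0 0"}}

```text
time_s: 1.77
tool_pos: [0.5394, 0.1458, 0.3532]
tool_rot: [-180.0, 0.0, 178.0]
force: [-0.6, 0.9, -0.8]
grip_width: 0.0873
grasp_force: 0.0
```

```bash
python3 - <<'E'
from h import *
o=telemetry.get_obs();im=cams.read_camera("wrist")
cv2.imwrite("pics/w1.png",im);np.save("w1.npy",np.r_[o["tool_pos"],o["tool_rot"]])
print({k:np.round(o[k],3).tolist() for k in("time_s","tool_pos","tool_rot","force","qpos")})
E
```

```text
{'time_s': 1.767, 'tool_pos': [0.539, 0.146, 0.353], 'tool_rot': [-179.977, 0.025, 178.029], 'force': [-0.623, 0.949, -0.846], 'qpos': [-32.45, 5.25, 15.927, 84.253, -1.409, 90.681, 71.426]}
```

View pics/w1.png

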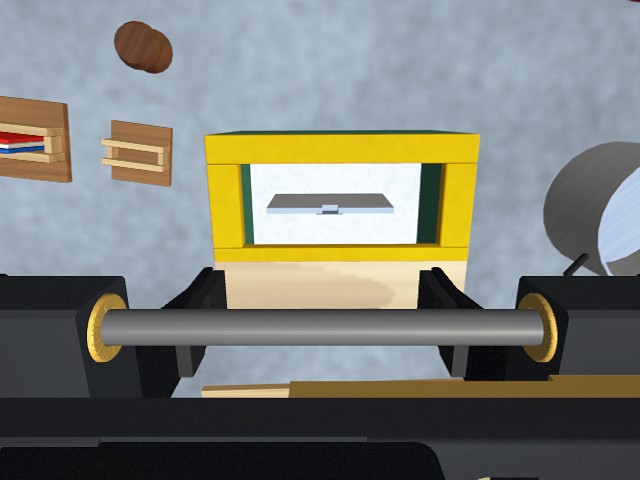

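The wrist view shows the plate's top edge from (267,211) to (393,208), with the notch at about (330,209). The outer frame corners are at (205,136) and (479,134). I'll refine with these and enlarge the crop.

```bash
python3 - <<'E'
from h import *
v=np.load("w1.npy");w=cam("wrist",dict(tool_pos=v[:3],tool_rot=v[3:]));t,s=cam("top"),cam("side")
C=np.array([.57195,.1577,-.02888])
L=np.array([[-.095,.12,.17],[-.095,-.12,.17],[-.07,-.092,.17],[-.07,.092,.17],[.008,.092,.17],[.008,-.092,.17],[-.02,.055,.136],[-.02,-.073,.136]])
print(proj(w,place(C,L)).round(1).tolist())
c,sn=np.cos(C[2]),np.sin(C[2])
for p in[(267,211),(393,208),(322,209),(338,209)]:
    d=ray(w,p,.136)[:2]-C[:2];print(ray(w,p,.136).round(4),"loc",(c*d[0]+sn*d[1]).round(4),(-sn*d[0]+c*d[1]).round(4))
im=cv2.imread("pics/w1.png")[125:275,200:480]
cv2.imwrite("pics/crop2.png",cv2.resize(im,(800,429),interpolation=cv2.INTER_CUBIC))
E
```

```text
[[474.4, 133.2], [196.5, 135.0], [230.8, 164.0], [439.7, 162.7], [433.4, 246.9], [236.6, 248.0], [389.0, 209.8], [261.0, 210.6]]
[0.5505 0.0913 0.136 ] loc -0.0195 -0.067
[0.5518 0.2172 0.136 ] loc -0.0218 0.0589
[0.5504 0.1464 0.136 ] loc -0.0212 -0.0119
[0.5509 0.1623 0.136 ] loc -0.0211 0.004
```

View pics/crop2.png

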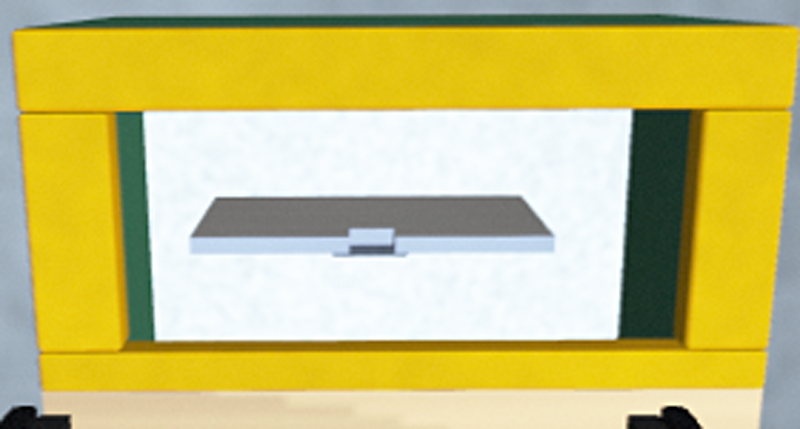

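>>> {"api": "arm_command", "payload": {"series": "0 0 0 0.1035 0;2 -35.2 0 0 0;2 -35.2 0 0 0;2 -35.2 0 0 0;2 -35.2 0 0 0;2 -35.2 0 0 0;2 -35.2 0 0 0;2 -35.2 0 0 0;2 -35.2 0 0 0;2 -35.2 0 0 0;2 -35.2 0 0 0;2 -35.2 0 0 0;0 0 0 0 0;0 0 0 0 0;0 0 0 0 0"}}

```text
time_s: 3.07
tool_pos: [0.4661, -0.2302, 0.3525]
tool_rot: [179.9, -0.0, 172.6]
force: [-0.1, 0.2, -0.1]
grip_width: 0.0869
grasp_force: 0.0
```

```bash
python3 - <<'E'
from h import *
v=np.load("w1.npy");w=cam("wrist",dict(tool_pos=v[:3],tool_rot=v[3:]))
L=np.array([[-.095,.12,.17],[-.095,-.12,.17],[-.07,-.092,.17],[-.07,.092,.17],[.008,.092,.17],[.008,-.092,.17]])
print("cab(wrist)",fit([(w,L,[(479.3,134.1),(204.9,134.8),(241.3,164.2),(444,163.5),(440,247.5),(243.8,247.5)])],[.57,.16,0]))
o=telemetry.get_obs();im=cams.read_camera("wrist")
np.save("w2.npy",np.r_[o["tool_pos"],o["tool_rot"]])
print({k:np.round(o[k],4).tolist() for k in("time_s","tool_pos","tool_rot","force")})
w=cam("wrist",o);p=proj(w,place([.4754,-.2313,-.138],[[0,0,.134],[.02,0,.104]])).round(0);print(p)
x,y=(p[0]-[100,75]).astype(int);x=max(x,0);y=max(y,0);print(x,y)
cv2.imwrite("pics/crop3.png",cv2.resize(im[y:y+150,x:x+200],(800,600),interpolation=cv2.INTER_CUBIC))
E
```

```text
cab(wrist) (array([ 0.57242693,  0.16391766, -0.03258421]), array([[ 2.7,  0. ],
       [-0.8,  0.1],
       [-3. , -0.2],
       [ 3.1, -0.1],
       [ 0.1,  0.1],
       [-0.5,  0.5]]))
{'time_s': 3.0667, 'tool_pos': [0.4661, -0.2302, 0.3525], 'tool_rot': [179.9228, -0.0366, 172.5775], 'force': [-0.1398, 0.2467, -0.0606]}
[[321. 208.]
 [321. 220.]]
221 133
```

View pics/crop3.png

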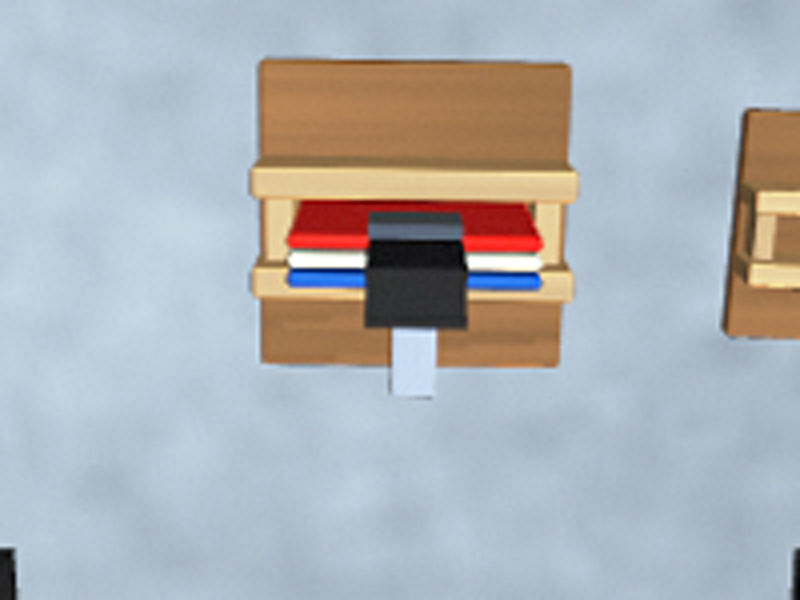

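The grip's top face spans crop x 366..467 and y 268..327, so its centre is at pixel (325.1,207.4). The claw arm at crop x 390..437 points down (+x), and the rack is almost square to the tool.

```bash
python3 - <<'E'
from h import *
v=np.load("w2.npy");w=cam("wrist",dict(tool_pos=v[:3],tool_rot=v[3:]));Rt=R.from_euler("xyz",v[3:],degrees=True).as_matrix()
for u in[(325.1,207.4),(312.5,207.4),(337.75,207.4)]:
    g=ray(w,u,.134);print(g.round(4),((g-v[:3])@Rt*1000).round(1))
for u in[(324.4,221+0),(324.4,232.2)]: print("claw",ray(w,u,.104).round(4))
E
```

```text
[ 0.4758 -0.2271  0.134 ] [ -9.4   4.1 218.5]
[ 0.4742 -0.2396  0.134 ] [ -9.4  -8.5 218.5]
[ 0.4775 -0.2145  0.134 ] [ -9.4  16.8 218.6]
claw [ 0.4973 -0.2303  0.104 ]
claw [ 0.51  -0.232  0.104]
```

>>> {"api": "arm_command", "payload": {"series": "-9.5 2.5 0 0.006 0;0 0 35 0 0;0 0 35 0 0;0 0 35 0 0;0 0 35 0 0;0 0 35 0 0;0 0 35 0 0;0 0 20 0 0;0 0 15 0 0;0 0 6.5 0 0;0 0 0 0 0;0 0 0 0 0;0 0 0 0 100;0 0 0 0 130;0 0 0 0 130", "squeeze": 5}}

```text
time_s: 4.37
tool_pos: [0.4761, -0.2313, 0.1026]
tool_rot: [180.0, 0.1, 172.1]
force: [0.1, -0.0, -0.1]
grip_width: 0.0742
grasp_force: 0.0
```

>>> {"api": "arm_command", "payload": {"series": "0 0 0 0 150;0 0 0 0 160;0 0 0 0 165;0 0 0 0 170"}}

```text
time_s: 4.7
tool_pos: [0.4753, -0.2311, 0.1017]
tool_rot: [180.0, 0.0, 172.1]
force: [0.3, -0.8, 0.8]
grip_width: 0.0482
grasp_force: 0.0
```

>>> {"api": "arm_command", "payload": {"series": "0 0 0 0 180;0 0 0 0 190;0 0 0 0 200;0 0 0 0 200;0 0 0 0 200"}}

```text
time_s: 5.12
tool_pos: [0.4751, -0.2308, 0.1013]
tool_rot: [180.0, -0.0, 172.1]
force: [-0.0, 0.6, -0.8]
grip_width: 0.0256
grasp_force: 5.0
```

The grip is 25.6 mm wide with little side force, and its position agrees with the top/side fit to within 1 mm. Now squeeze harder and lift straight up.

>>> {"api": "arm_command", "payload": {"series": "0 0 0 0 225;0 0 0 0 225;0 0 -8 0 225;0 0 -15 0 225;0 0 -20 0 225;0 0 -20 0 225;0 0 -20 0 225;0 0 -20 0 225;0 0 -20 0 225;0 0 -20 0 225;0 0 -20 0 225;0 0 -20 0 225;0 0 -12 0 225;0 0 -5 0 225;0 0 0 0 225;0 0 0 0 225", "squeeze": 35}}

```text
time_s: 6.45
tool_pos: [0.4749, -0.2311, 0.3008]
tool_rot: [180.0, -0.1, 172.1]
force: [0.9, -0.1, -1.8]
grip_width: 0.026
grasp_force: 35.0
```

>>> {"api": "arm_command", "payload": {"series": "0 0 0 -0.054 225;0 0 0 -0.053 225;-1.4 12 0 0 225;-2.5 22 0 0 225;-3.5 30 0 0 225;-3.5 30 0 0 225;-3.5 30 0 0 225;-3.5 30 0 0 225;-3.5 30 0 0 225;-3.5 30 0 0 225;-3.5 30 0 0 225;-3.5 30 0 0 225;-3.5 30 0 0 225;-3.5 30 0 0 225;-3.5 30 0 0 225;-1.7 15 0 0 225;-0.3 4 0 0 225;0 0 0 0 225;0 0 0 0 225;0 0 0 0 225"}}

```text
time_s: 8.12
tool_pos: [0.5318, 0.1476, 0.3015]
tool_rot: [-179.9, 0.0, 178.0]
force: [0.5, -0.4, -1.1]
grip_width: 0.0256
grasp_force: 35.0
```

>>> {"api": "arm_command", "payload": {"series": "0 0 0 0 225;0 0 0 0 225;0 0 0 0 225"}}

```text
time_s: 8.37
tool_pos: [0.5317, 0.1494, 0.3019]
tool_rot: [180.0, 0.0, 178.1]
force: [0.2, -0.4, -1.9]
grip_width: 0.026
grasp_force: 35.0
```

The stack is held and centred above the opening, with 14–18 mm of clearance in x. I'll lower it partway and look.

>>> {"api": "arm_command", "payload": {"series": "0 0 5 0 225;0 0 12 0 225;0 0 15 0 225;0 0 15 0 225;0 0 15 0 225;0 0 15 0 225;0 0 15 0 225;0 0 12 0 225;0 0 6 0 225;0 0 0 0 225;0 0 0 0 225;0 0 0 0 225"}}

```text
time_s: 9.37
tool_pos: [0.5322, 0.1505, 0.1925]
tool_rot: [180.0, 0.1, 178.2]
force: [-0.3, 0.8, -1.8]
grip_width: 0.0259
grasp_force: 35.0
```

```bash
python3 - <<'E'
from h import *
o=telemetry.get_obs();W=cams.read_camera("wrist");S=cams.read_camera("side");T=cams.read_camera("top")
print({k:np.round(o[k],4).tolist() for k in("time_s","tool_pos","tool_rot","force")})
cv2.imwrite("pics/W4.png",W);cv2.imwrite("pics/T4.png",T)
z=lambda im,x,y,w,h,a,b:cv2.resize(im[y:y+h,x:x+w],(a,b),interpolation=cv2.INTER_CUBIC)
cv2.imwrite("pics/v4.png",np.vstack([z(W,140,60,400,150,800,300),np.hstack([z(S,230,110,160,120,400,300),z(T,180,150,160,120,400,300)])]))
E
```

```text
{'time_s': 9.3667, 'tool_pos': [0.5322, 0.1505, 0.1925], 'tool_rot': [179.9605, 0.0894, 178.2078], 'force': [-0.3114, 0.7659, -1.7572]}
```

View pics/v4.png

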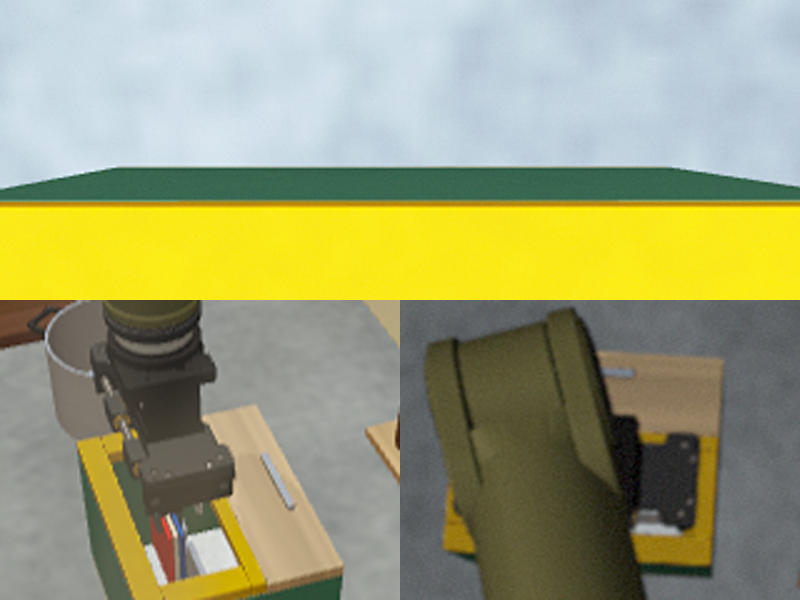

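The stack is upright inside the opening and clear of the frame on all sides. Now the wrist picture, to see the plate against the claw.

```bash
python3 - <<'E'
import cv2
im=cv2.imread("pics/W4.png")[150:450,120:520]
cv2.imwrite("pics/v5.png",cv2.resize(im,(800,600),interpolation=cv2.INTER_CUBIC))
E
```

```text
(no output)
```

View pics/v5.png

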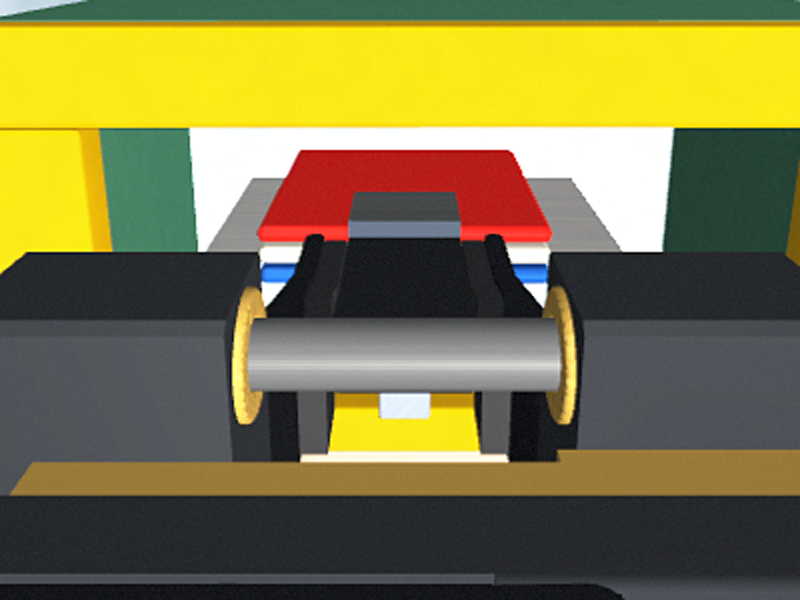

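The plate's foot spans crop x 252..573 (centre 412.5) and the lids' underside 300..515 (centre 407.5). Scaled for depth, the notch lies about 2.3 mm further towards +y than the claw. I'll shift, then lower to just above the plate edge.

>>> {"api": "arm_command", "payload": {"series": "1 2.3 0 0 225;0 0 8 0 225;0 0 10 0 225;0 0 8 0 225;0 0 4 0 225;0 0 2 0 225;0 0 0 0 225;0 0 0 0 225;0 0 0 0 225"}}

```text
time_s: 10.27
tool_pos: [0.531, 0.1527, 0.16]
tool_rot: [180.0, 0.0, 178.2]
force: [-0.2, 0.7, -1.0]
grip_width: 0.0257
grasp_force: 35.0
```

>>> {"api": "arm_command", "payload": {"series": "0 0 3 0 225;0 0 3 0 225;0 0 3 0 225;0 0 2 0 225;0 0 0 0 225;0 0 0 0 225;0 0 0 0 225;0 0 0 0 225"}}

```text
time_s: 10.93
tool_pos: [0.5308, 0.1527, 0.1487]
tool_rot: [180.0, 0.0, 178.2]
force: [0.8, 0.2, -2.2]
grip_width: 0.0259
grasp_force: 35.0
```

Below the claw tip's level there are no side forces, so the plate is in the gap. Contact with the edge would come at a TCP height of about 0.141. I'll feel downwards.

>>> {"api": "arm_command", "payload": {"series": "0 0 2 0 225;0 0 2 0 225;0 0 2 0 225;0 0 1.5 0 225;0 0 1.5 0 225;0 0 0 0 225;0 0 0 0 225;0 0 0 0 225"}}

```text
time_s: 11.6
tool_pos: [0.5307, 0.1526, 0.1396]
tool_rot: [180.0, 0.0, 178.2]
force: [-0.1, 0.5, -2.1]
grip_width: 0.0257
grasp_force: 35.0
```

>>> {"api": "arm_command", "payload": {"series": "0 0 1 0 225;0 0 1 0 225;0 0 1 0 225;0 0 0 0 225;0 0 0 0 225;0 0 0 0 225"}}

```text
time_s: 12.1
tool_pos: [0.5307, 0.1526, 0.1366]
tool_rot: [180.0, 0.0, 178.2]
force: [-0.9, 0.2, -2.1]
grip_width: 0.0258
grasp_force: 35.0
```

At 4 mm below the edge line the force hasn't risen (riding on the edge would give about 3 N), so the claw is entering the notch.

>>> {"api": "arm_command", "payload": {"series": "0 0 1 0 225;0 0 1 0 225;0 0 1 0 225;0 0 1 0 225;0 0 0 0 225;0 0 0 0 225;0 0 0 0 225"}}

```text
time_s: 12.68
tool_pos: [0.5307, 0.1526, 0.1326]
tool_rot: [180.0, 0.0, 178.2]
force: [0.7, 1.0, -1.8]
grip_width: 0.0258
grasp_force: 35.0
```

>>> {"api": "arm_command", "payload": {"series": "0 0 1 0 225;0 0 1 0 225;0 0 1 0 225;0 0 0 0 225;0 0 0 0 225;0 0 0 0 225"}}

```text
time_s: 13.18
tool_pos: [0.5307, 0.1526, 0.1296]
tool_rot: [180.0, 0.0, 178.2]
force: [-0.2, 0.3, -2.4]
grip_width: 0.0255
grasp_force: 35.0
```

>>> {"api": "arm_command", "payload": {"series": "0 0 1 0 225;0 0 1 0 225;0 0 1 0 225;0 0 0 0 225;0 0 0 0 225;0 0 0 0 225"}}

```text
time_s: 13.68
tool_pos: [0.5307, 0.1527, 0.1267]
tool_rot: [180.0, 0.0, 178.2]
force: [0.5, -0.3, -0.4]
grip_width: 0.0256
grasp_force: 35.0
```

>>> {"api": "arm_command", "payload": {"series": "0 0 1 0 225;0 0 1 0 225;0 0 0 0 225;0 0 0 0 225;0 0 0 0 225"}}

```text
time_s: 14.1
tool_pos: [0.5308, 0.1527, 0.1248]
tool_rot: [180.0, 0.0, 178.2]
force: [-1.1, -0.6, 0.8]
grip_width: 0.0257
grasp_force: 35.0
```

The force rose from -2.1 to +0.8 N between TCP heights of 0.127 and 0.125, so the claw is on the notch's bottom with the stack's weight taken up (origin z about 36 mm). It is home, so I'll release.

>>> {"api": "arm_command", "payload": {"series": "0 0 0 0 225;0 0 0 0 225;0 0 0 0 180;0 0 0 0 165;0 0 0 0 150;0 0 0 0 130;0 0 0 0 110;0 0 0 0 90;0 0 0 0 80;0 0 0 0 80;0 0 0 0 80;0 0 0 0 80", "squeeze": 5}}

```text
time_s: 15.1
tool_pos: [0.5307, 0.1526, 0.1246]
tool_rot: [180.0, 0.0, 178.2]
force: [-0.5, -0.1, 0.6]
grip_width: 0.0592
grasp_force: 0.0
```

>>> {"api": "arm_command", "payload": {"series": "0 0 -3 0 80;0 0 -6 0 80;0 0 -10 0 80;0 0 -15 0 80;0 0 -20 0 80;0 0 -25 0 80;0 0 -30 0 80;0 0 -35 0 80;0 0 -35 0 80;0 0 -25 0 80;0 0 -10 0 80;0 0 0 0 80;0 0 0 0 80;0 0 0 0 80;0 0 0 0 80;0 0 0 0 80"}}

```text
time_s: 16.43
tool_pos: [0.53, 0.1525, 0.3368]
tool_rot: [-179.9, -0.2, 178.2]
force: [-0.5, -0.6, 0.2]
grip_width: 0.0598
grasp_force: 0.0
```

```bash
python3 - <<'E'
from h import *
o=telemetry.get_obs();W=cams.read_camera("wrist")
print({k:np.round(o[k],4).tolist() for k in("time_s","tool_pos","force","grip_width")})
cv2.imwrite("pics/v6.png",cv2.resize(W[110:290,180:480],(800,480),interpolation=cv2.INTER_CUBIC))
E
```

```text
{'time_s': 16.4333, 'tool_pos': [0.53, 0.1525, 0.3368], 'force': [-0.5226, -0.5879, 0.233], 'grip_width': 0.0598}
```

View pics/v6.png

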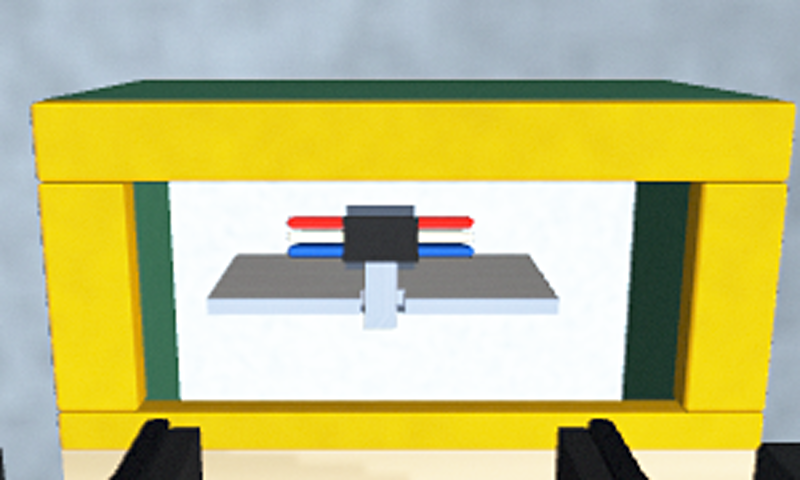

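The stack hangs from its claw, which sits in the notch at about (381,300). It is upright, and the gripper is well clear. I'll let it settle for a second and hand in.

>>> {"api": "arm_command", "payload": {"series": "0 0 0 0 80;0 0 0 0 80;0 0 0 0 80;0 0 0 0 80;0 0 0 0 80;0 0 0 0 80;0 0 0 0 80;0 0 0 0 80;0 0 0 0 80;0 0 0 0 80;0 0 0 0 80;0 0 0 0 80;0 0 0 0 80;0 0 0 0 80;0 0 0 0 80;0 0 0 0 80;0 0 0 0 80;0 0 0 0 80"}}

```text
time_s: 17.98
tool_pos: [0.5307, 0.1526, 0.3386]
tool_rot: [180.0, 0.0, 178.2]
force: [0.2, 0.2, -0.6]
grip_width: 0.0597
grasp_force: 0.0
```

```bash
python3 -c "
from cell import env
print(env.sign_off())"
```

```text
the job is handed in; nothing more can be done
None
```

The lid stack hangs released in the hook plate's notch with its claw towards +x, and I handed the job in at about 18 s; the sign-off returned no verdict.

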